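Load the media bottle into the gated shaker cradle

TASK

Put the tall bottle into the shaker's bottle cradle: work the thumb lever so that the latch bar lifts out of its catch, swing the gate wide open, and stand the bottle in the bay. Then shut the gate so that the bar has dropped fully back into its catch, and let go. Keep the bottle upright throughout and leave the other bottle, the jar, the tube rack and the well plate where they are.

Things in the scene. Friction and masses are not known exactly. Their poses are not given: they have to be found in the camera images.
- bay_floor (a point): Middle of the bay's floor, where the bottle is to stand, on a fixed low white shaker (220 x 250 mm, top 45 mm over the bench, reaching 127 mm in front of this point). z up, -x out of the bay's front (gate side), +y to the hinge side. The bay is 84 mm wide inside; the shut gate's inner face is 49 mm in front of this point, the back wall 48 mm behind, the side walls' front edges 42 mm in front.
- bottle_mid (a point): Centre (half-way up) of the tall glass bottle with blue screw cap, loose, upright on the bench, 0.21 to 0.42 kg. 160 mm tall: round body 66 mm across up to 100 mm from its foot, shoulder to 109 mm, neck 30 mm across to 128 mm, cap 40 mm across from 128 to 160 mm. z axis up. The only other bottle is much shorter.
- gate_hinge (a point): Point on the gate's vertical hinge axis, 125 mm over the bench, turning with the gate. When shut its axes are those of bay_floor: -y along the gate to its free end, -x out of its outer face. The gate is a steel bar grille, 127 mm long from the hinge, 6 mm thick, 58 to 142 mm over the bench. Its hinge is 52 mm in front of bay_floor and 75 mm to its +y side.
- grip_post (a point): On the gate's outer face: fixed upright grip post, dark steel, 14 mm wide along the gate, 26 mm deep across it, top 202 mm over the bench. This point is on its axis 185 mm over the bench, 53 mm along the gate from the hinge, 13 mm out from the gate's middle plane; axes as gate_hinge, turning with the gate. The bay's top plate begins 10 mm behind the shut gate's middle plane.
- thumb (a point): Centre of the dark steel roller (16 mm across, 26 mm long) on top of the upright thumb lever, 60 mm above the latch pivot. At rest 42 mm from grip_post, level with it, on the side away from the hinge: 57 mm over both. Pushed towards the post (about 1 N, as by squeezing both from above, fingers outside) it moves up to 20 mm and lifts the bar; over both then 36 mm.
- gate (a joint): Gate angle, rad: 0 shut, grows as the free end swings out of the cradle's front (clockwise seen from above), stop at 1.9. It stays where it is left (light friction).
- latch (a joint): Latch angle, rad: 0 at rest (bar level), stop at 0.35. The bar, a 10 mm rod, is pivoted on the gate's outer face 95 mm from the hinge, 125 mm over the bench; its nose reaches 63 mm beyond the pivot. Above 0.22 rad it is clear of the catch lip and the gate can swing. It falls back to 0 by its weight when the thumb lever is let go, with the gate open too.
- slot (a point): Middle of the upper face of the bay's top plate, right above bay_floor (same axes). The plate is 4 mm thick, its upper face 116 mm above the bay's floor. A slot 46 mm wide runs along its middle, open at the front, ending 31 mm behind this point: the bottle's neck passes along it, the body does not, so the bottle can only come in from the front, standing, below the plate.
- catch_lip (a point): Middle of the top edge of the catch's lip, fixed to the cradle, 127 mm over the bench. At rest the latch bar's nose lies behind this lip (on the bay's side), and the lip stands 7 mm above the underside of the bar. The front of the lip is a ramp: when the gate is pushed shut with the lever free, the bar rides up it and drops in. Axes as bay_floor.
- short_bottle_mid (a point): Bystander: centre of the short glass bottle with blue cap, 72 mm across, 94 mm tall, loose.
- jar_mid (a point): Bystander: centre of the wide glass jar with a white lid, 84 mm across, 86 mm tall, loose.
- rack_mid (a point): Bystander: centre of the magenta tube rack with three capped tubes, 115 x 58 mm (long way along its x), 104 mm tall, loose.
- plate_mid (a point): Bystander: centre of the flat multi-well plate, 86 x 128 mm (long way along its y), 20 mm tall, loose.
Not all that is in view belongs to the job. Leave any orange or red look-alike of the part that bears bottle_mid alone.

How it is judged (in metres and radians):
On the way, in this order (a step that is already met when the one before it is completed fails the run):
1. the gate is swung wide open (more than 0.9 rad) with the bottle still outside (value of joint gate above 0.9 rad and horizontal distance between bottle_mid and bay_floor above 0.08 m), for 0.1 s.
2. the bottle stands upright in the bay while the gate is still open (x of bottle_mid in the frame of bay_floor between -0.025 and 0.025 m and y of bottle_mid in the frame of bay_floor between -0.02 and 0.02 m and z of bottle_mid in the frame of bay_floor between 0.07 and 0.088 m and angle between bottle_mid's own z axis and vertical below 0.1 rad and value of joint gate above 0.3 rad), for 0.2 s.
At the end, for the whole second after the job is handed in: The bottle stands upright (within 0.1 rad) on the bay's floor, within 25 mm (x) and 20 mm (y) of its centre; the gate is shut (within 0.06 rad) and the latch bar lies fully down in its catch (within 0.06 rad) (x of bottle_mid in the frame of bay_floor between -0.025 and 0.025 m and y of bottle_mid in the frame of bay_floor between -0.02 and 0.02 m and z of bottle_mid in the frame of bay_floor between 0.07 and 0.088 m and angle between bottle_mid's own z axis and vertical below 0.1 rad and value of joint each of gate, latch below 0.06 rad); the robot touches nothing.
It fails at once if the bottle tipped by more than 0.5 rad (angle between bottle_mid's own z axis and vertical above 0.5 rad).
It fails at once if the short bottle moved by more than 25 mm or tipped (distance of short_bottle_mid from where it was at the start of the episode above 0.025 m or angle between short_bottle_mid's own z axis and vertical above 0.35 rad).
It fails at once if the jar moved by more than 25 mm or tipped (distance of jar_mid from where it was at the start of the episode above 0.025 m or angle between jar_mid's own z axis and vertical above 0.35 rad).
It fails at once if the tube rack moved by more than 25 mm or tipped (distance of rack_mid from where it was at the start of the episode above 0.025 m or angle between rack_mid's own z axis and vertical above 0.35 rad).
It fails at once if the well plate moved by more than 25 mm or tipped (distance of plate_mid from where it was at the start of the episode above 0.025 m or angle between plate_mid's own z axis and vertical above 0.35 rad).
It also fails if it takes over 72 s, if anything falls off the work surface, if the arm or the gripper's body presses on something with over 40 N, if the wrist force passes 120 N, or if a joint passes its speed limit or range.

ROBOT

A 7-joint arm with a two-finger parallel gripper is mounted at the origin on the work surface. World frame = base frame: x ahead of the robot, y to its left, z up, the work surface at z = 0. Lengths are in m, angles in degrees, forces in N, time in s.
With the tool pointing down it reaches from about 0.35 to 0.775 m from the base axis. Payload 3.1 kg.
Tool frame: the origin (TCP) lies between the finger pads; the fingertips stand 17 mm ahead of it and the grasp point (between the pads) lies 2 mm behind it; z points along the fingers, y is the direction in which the jaws open and shut (so a half turn about z gives the same grasp; the last joint's range is limited). The gripper opens to 85 mm and grips with 20 to 120 N. Pads are 22 mm wide; open, the fingers measure 114 mm over their backs; the gripper's body (76 mm by 85 mm) begins 54 mm behind the grasp point. The pads swing forward as they close: fully open they stand 13 mm farther back than shut.
Start: joints at [60.808, 17.813, 0.802, 86.603, -0.252, 75.585, -1.558], TCP at [0.248, -0.491, 0.248] pointing down, gripper open.
Joint ranges: [-154.91, 154.91], [-16.99, 109.72], [-72.82, 74.43], [7.12, 147.25], [-82.49, 262.49], [11.32, 116.49], [-174.64, 174.64]. Speed limits (degrees/s): [159.86, 159.86, 180, 180, 180, 180, 180].

INTERFACE

Orientations are given as [roll, pitch, yaw] about the fixed x, y, z axes, in that order (R = Rz(yaw) Ry(pitch) Rx(roll)).
In Python, from station import telemetry, vision, ticket gives the robot as it stands.
- The arm moves only by the tool arm_command, never from a script. Its arguments are lists of equal length, an entry for each row: "slide": the shift along the tool's x, y, z in mm, a list of three; "yaw": the turn about the tool's z in degrees; "grip": the opening, from -1 (shut) to 1 (fully open). A call has 1 to 10 rows; each row is the pose to reach, as a shift and turn from the pose measured when the call began, along the tool's axes at that moment; what a row does not reach only later rows make up. A row lasts 1/12 s, in which the tool goes at most 41.7 mm and 7.16 degrees, less where a joint would pass 70% of its speed; a pose out of reach is approached as far as the arm can. A call with a gripper value outside its range is refused whole. The fingers move at their own pace and stop on an object; "newtons" is the grip in N (left out, the last holds). Time passes only in rows, so rows that repeat a pose let the fingers close. It gives the time, the measured TCP pose, the force and the opening at its end, in the units of the state.
- telemetry.get_state(): the state, without advancing time (a new reading comes with each control period).
- vision.capture(name): name is "side" or "top" or "wrist"; returns (picture, depth): 420x560x3 uint8, red, green, blue; 420x560 float32, m along the optical axis (not along the pixel's ray), 0 where there is no reading.
- vision.camera_info(name): a dict with "mtx" (3x3 intrinsics, pixels), "origin" and "rotation" of the camera in the world. Camera axes: x right, y down, z forward; pixel columns grow to the right and rows downward; lengths in m; the calibration is good to about 2 mm. The wrist camera is an equidistant fisheye: a pixel r from the principal point sees the ray r / f radians off the axis. A picture is of the moment at which its call begins: read the wrist's pose just before it. camera_info takes no time and is no camera call; for the wrist camera it gives the pose at the moment of the call.
- ticket.sign_off(): hands the job in, once; it reports no verdict.
The state is a dict: "time": time; "joint_positions": joint angles; "qvel": joint speeds; "effort": joint torques, N m; "position": TCP position; "eef_rot": TCP orientation; "contact_force": force on the tool from outside, world axes, zero at the start; "ft_torque": the same for the moment, N m; "gripper_width": finger opening in m.
Only numpy, scipy, OpenCV 4.12 (cv2) and the standard library are available. Lean on these libraries where they do the work, as an engineer would, in place of code of your own. Each camera call takes 0.05 s, during which the arm holds its last target. There are 200 camera calls.

## Working session

There is one attempt and no reset: what is moved stays moved. The work goes in short steps, Python scripts to look and compute and a tool call to move; the robot and the scene stay as the last step left them, time stands still between calls to the robot, and variables do not carry over. Pictures are saved under pics/ and viewed, on a budget of 10 in all, crops included, one or two more only if the job needs it, and the job is handed in when it is done.

Besides the shell and the picture viewer there is one more tool, called after ">>>" as name([rows], argument=value, ...), one row to a line, values as JSON. arm_command: Moves the arm, as the interface text tells. Its arguments: {"type":"object","properties":{"slide":{"type":"array","items":{"type":"array","items":{"type":"number"}}},"yaw":{"type":"array","items":{"type":"number"}},"grip":{"type":"array","items":{"type":"number"}},"newtons":{"type":"number"}},"required":["slide","yaw","grip"]}

```bash
mkdir -p pics
cat > h.py <<'E'
import numpy as np, cv2
from station import telemetry, vision, ticket
def cloud(name):
    im,d=vision.capture(name); c=vision.camera_info(name)
    K=np.array(c["mtx"]);R=np.array(c["rotation"]);o=np.array(c["origin"])
    v,u=np.mgrid[:420,:560]
    P=np.stack([(u-K[0,2])/K[0,0]*d,(v-K[1,2])/K[1,1]*d,d],-1)@R.T+o
    P[d==0]=np.nan
    return im,P
E
python3 - <<'E'
from h import *
for n in("side","top"):
    im,P=cloud(n); np.savez(f"{n}.npz",im=im,P=P)
    cv2.imwrite(f"pics/{n}0.png",im[:,:,::-1]); c=vision.camera_info(n);print(n,c)
print(telemetry.get_state())
E
```

```text
Traceback (most recent call last):
  File "h.py", line 7, in cloud
    P=np.stack([(u-K[0,2])/K[0,0]*d,(v-K[1,2])/K[1,1]*d,d],-1)@R.T+o
      ~~~~~~~~~~~~~~~~~~~~~~~~~~~~~~~~~~~~~~~~~~~~~~~~~~~~~~~~~~~~^~
ValueError: operands could not be broadcast together with shapes (420,560) (3,)
```

Run:
```python
from station import telemetry, vision
for n in("side","top","wrist"): print(n,vision.camera_info(n))
print(telemetry.get_state())
```

```text
side {'mtx': array([[435.29448796,   0.        , 281.49302119],
       [  0.        , 435.29448796, 210.77789299],
       [  0.        ,   0.        ,   1.        ]]), 'origin': array([0.26850741, 0.68373669, 0.75063401]), 'rotation': array([-126.47846965,   -1.2218923 , -161.7275901 ])}
top {'mtx': array([[456.86091   ,   0.        , 280.125756  ],
       [  0.        , 456.86091   , 209.68568989],
       [  0.        ,   0.        ,   1.        ]]), 'origin': array([ 0.3948336 , -0.09719265,  1.26381737]), 'rotation': array([-173.72736673,   -0.18857505,  -88.78695709])}
wrist {'mtx': array([[325.1922621 ,   0.        , 279.18371607],
       [  0.        , 325.1922621 , 212.37929927],
       [  0.        ,   0.        ,   1.        ]]), 'origin': array([ 0.30807716, -0.46018631,  0.37223961]), 'rotation': array([ 1.64741991e+02,  1.19441608e-01, -6.31519515e+01])}
{'time': 0.05, 'joint_positions': array([60.80809481, 17.85862315,  0.80100476, 86.6896939 , -0.25318705,
       75.58457835, -1.56011198]), 'qvel': array([-0.00368806,  0.03579169,  0.03976365, -0.14462694,  0.03102504,
        0.03544103,  0.05575253]), 'effort': array([ 6.07937636e-05, -3.81218755e+01,  1.46609182e-01, -2.31501639e+01,
        1.23724286e-02,  8.04350566e-03,  1.07226322e-05]), 'position': array([ 0.24772539, -0.49029735,  0.24725432]), 'eef_rot': array([-1.79868940e+02,  4.13528049e-03,  2.68057909e+01]), 'contact_force': array([-0.33316393,  0.11185989, -0.8843511 ]), 'ft_torque': array([-0.03576481,  0.00350224,  0.0384362 ]), 'gripper_width': 0.085483335952047}
```

```bash
sed -i 's/^import numpy.*/import numpy as np, cv2\nfrom scipy.spatial.transform import Rotation as Ro/; s/R=np.array(c\["rotation"\])/R=Ro.from_euler("xyz",c["rotation"],degrees=True).as_matrix()/' h.py
python3 - <<'E'
from h import *
ims=[]
for n in("side","top"):
    im,P=cloud(n); np.savez(f"{n}.npz",im=im,P=P)
    cv2.imwrite(f"pics/{n}0.png",im[:,:,::-1])
E
```

```text
(no output)
```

View pics/side0.png

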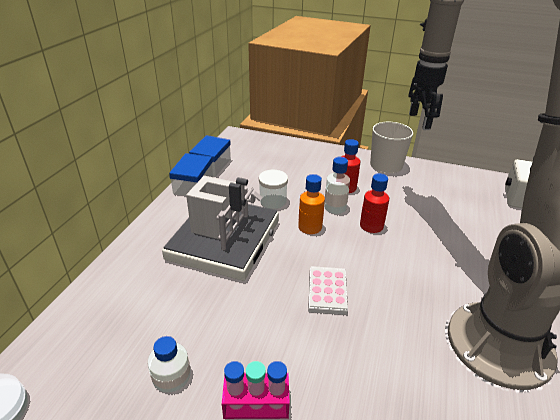

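View pics/top0.png

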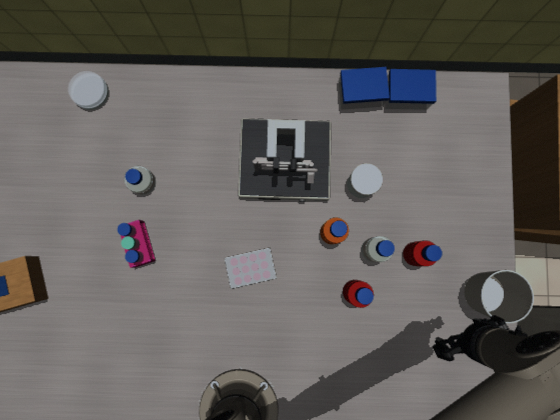

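Candidates for the tall bottle (top image): orange (336,231), clear (380,249), red (424,254), red (360,294). The clear one fits, being colourless tall glass with a blue cap; the red and orange ones are look-alikes. The short bottle is at (137,179). I'll confirm with an enlarged crop.

Run:
```python
from h import *
s=np.load("side.npz");t=np.load("top.npz")
a=cv2.resize(s["im"][140:280,160:400],None,fx=3.3,fy=3.3,interpolation=cv2.INTER_CUBIC)[:,:,::-1]
b=cv2.resize(t["im"][110:310,230:450],None,fx=3,fy=3,interpolation=cv2.INTER_CUBIC)[:,:,::-1]
cv2.imwrite("pics/sidec.png",a);cv2.imwrite("pics/topc.png",b)
P=t["P"]
q=lambda u,v:np.round(P[v,u],3)
for n,p in dict(cap=(385,248),orange=(338,229),redA=(432,253),redB=(364,295),jar=(366,180),plate=(251,268),rack=(137,244),shortb=(133,176),shL=(244,190),shR=(326,190),bl=(244,123),br=(326,123)).items(): print(n,q(*p))
# cap fits and shaker parts
hsv=cv2.cvtColor(t["im"],cv2.COLOR_RGB2HSV)
m=(hsv[...,0]>105)&(hsv[...,0]<125)&(hsv[...,1]>150)&(P[...,2]>.14)
n,l,st,c=cv2.connectedComponentsWithStats(m.astype(np.uint8))
for i in range(1,n):
    if st[i,4]>40:
        X=P[l==i];X=X[X[:,2]>np.nanmax(X[:,2])-.006];print(c[i],st[i,4],"cap top",X.mean(0).round(4),(X.min(0)+X.max(0))[:2]/2)
reg=np.zeros(m.shape,bool);reg[115:205,235:335]=1
Z=P[...,2]
for lo,hi in((.035,.055),(.13,.15),(.15,.168),(.178,.21)):
    k=reg&(Z>lo)&(Z<hi);X=P[k]
    if len(X): 
        print(lo,hi,len(X),X.min(0).round(3),X.max(0).round(3),np.median(X,0).round(4), cv2.minAreaRect(X[:,:2].astype(np.float32)*1000))
```

```text
cap [ 0.429 -0.353  0.158]
orange [ 0.472 -0.239  0.159]
redA [ 0.419 -0.466  0.162]
redB [ 0.316 -0.303  0.159]
jar [ 0.607 -0.321  0.087]
plate [ 0.371 -0.023  0.018]
rack [0.428 0.273 0.069]
shortb [0.603 0.285 0.095]
shL [0.58  0.    0.044]
shR [ 0.585 -0.221  0.045]
bl [0.766 0.006 0.042]
br [ 0.771 -0.219  0.044]
[338.11052632 228.55789474] 190 cap top [ 0.4735 -0.2397  0.1595] [ 0.47358341 -0.24064128]
[385.04830918 247.98067633] 207 cap top [ 0.4295 -0.3549  0.1611] [ 0.42884428 -0.35503218]
[432.20089286 252.82589286] 224 cap top [ 0.4195 -0.4706  0.16  ] [ 0.41927967 -0.46971278]
[364.00952381 295.67142857] 210 cap top [ 0.3143 -0.3036  0.1608] [ 0.31479604 -0.30343692]
0.035 0.055 5341 [ 0.561 -0.234  0.035] [0.783 0.017 0.055] [ 0.6625 -0.1073  0.0438] ((671.6099853515625, -108.47083282470703), (249.33834838867188, 220.8221435546875), 89.60289001464844)
0.13 0.15 216 [ 0.611 -0.186  0.13 ] [ 0.652 -0.028  0.15 ] [ 0.6376 -0.0754  0.1389] ((631.0104370117188, -107.31900787353516), (158.43092346191406, 39.831233978271484), 89.2951889038086)
0.15 0.168 886 [ 0.611 -0.154  0.15 ] [ 0.742 -0.031  0.168] [ 0.7032 -0.1082  0.1599] ((676.574951171875, -92.30747985839844), (130.15061950683594, 123.58395385742188), 0.6306504607200623)
0.178 0.21 141 [ 0.611 -0.134  0.181] [ 0.638 -0.079  0.205] [ 0.6228 -0.0929  0.1938] ((624.5654296875, -106.67819213867188), (55.31249237060547, 26.661584854125977), 89.87158966064453)
```

View pics/sidec.png

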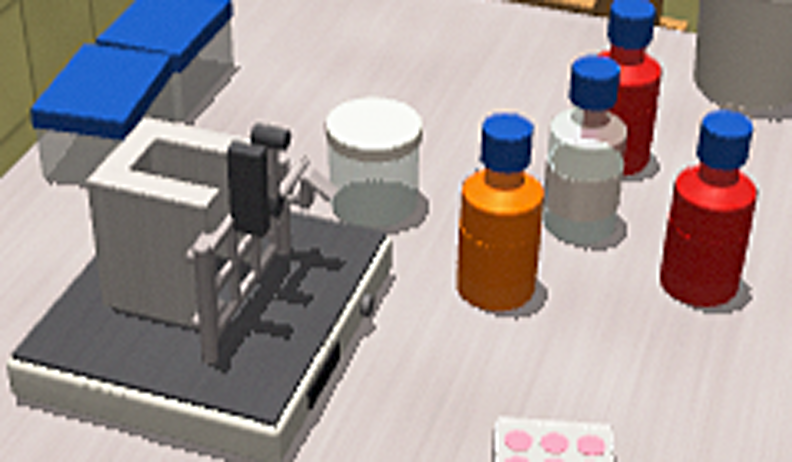

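View pics/topc.png

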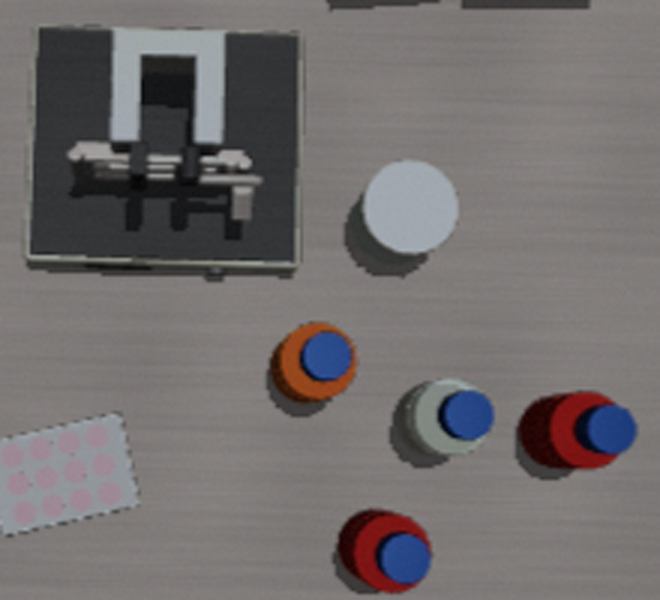

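The crop shows the clear tall bottle with its blue cap at crop (468,413), separate from the orange bottle (326,356) and the red ones. In the side crop the post is at (248,185) and the thumb roller at (270,135). The gate is shut, and the shaker is aligned with the world axes with the gate facing the robot.

Estimates: bay_floor (0.688,-0.108), hinge (0.636,-0.033), post (0.623,-0.086), thumb (0.623,-0.128), bottle (0.429,-0.355).

```bash
cat >> h.py <<'E'
def go(*poses):
    "world poses (x,y,z,yaw) -> rows of slide mm, yaw deg from present pose"
    s=telemetry.get_state();R=Ro.from_euler("xyz",s["eef_rot"],degrees=True);p=np.array(s["position"])
    print(round(s["time"],2),p.round(4),np.round(s["eef_rot"],2),"w",round(s["gripper_width"],4),"F",np.round(s["contact_force"],1))
    for q in poses:
        d=R.inv().apply(np.array(q[:3])-p)*1000
        y=(s["eef_rot"][2]-q[3]+180)%360-180
        print(d.round(1).tolist(),round(y,1))
E
python3 -c "
from h import *
go((.623,-.1075,.25,180))
P=np.load('top.npz')['P'];im=np.load('top.npz')['im']
k=(P[...,2]>.178)&(P[...,2]<.21);k[:115]=0;k[205:]=0;k[:,:235]=0;k[:,335:]=0
X=P[k]
for lo,hi in((-.14,-.105),(-.105,-.07)):
  Y=X[(X[:,1]>lo)&(X[:,1]<hi)];print(len(Y),Y.min(0).round(4),Y.max(0).round(4))
P=np.load('side.npz')['P'];k=(P[...,2]>.17)&(P[...,2]<.21)&(P[...,0]>.58)&(P[...,0]<.68)&(P[...,1]>-.18)&(P[...,1]<0)
X=P[k]
for lo,hi in((-.15,-.108),(-.108,-.05)):
  Y=X[(X[:,1]>lo)&(X[:,1]<hi)];print('side',len(Y),Y.min(0).round(4),Y.max(0).round(4))
"
```

```text
0.15 [ 0.2478 -0.4904  0.2475] [-1.799e+02  1.000e-02  2.681e+01] w 0.0854 F [0.2 0.6 0.4]
[507.6, -172.6, -2.3] -153.2
66 [ 0.6112 -0.1343  0.1828] [ 0.6366 -0.1217  0.1956]
75 [ 0.6113 -0.0931  0.181 ] [ 0.6379 -0.079   0.2046]
side 85 [ 0.6103 -0.1343  0.1712] [ 0.6381 -0.119   0.1951]
side 169 [ 0.6111 -0.0925  0.1702] [ 0.6374 -0.0761  0.2039]
```

>>> arm_command([
  [508, -173, -2],
  [508, -173, -2],
  [508, -173, -2],
  [508, -173, -2],
  [508, -173, -2],
  [508, -173, -2],
  [508, -173, -2],
  [508, -173, -2],
  [508, -173, -2],
  [508, -173, -2],
], yaw=[-153, -153, -153, -153, -153, -153, -153, -153, -153, -153], grip=[1, 1, 1, 1, 1, 1, 1, 1, 1, 1])

```text
time: 0.98
position: [0.54, -0.1914, 0.2492]
eef_rot: [-180.0, -0.1, 98.8]
contact_force: [0.8, -0.7, -0.1]
gripper_width: 0.0851
```

```bash
python3 -c "
from h import *
go((.624,-.1075,.25,180))"
```

```text
0.98 [ 0.54   -0.1914  0.2492] [-1.7999e+02 -6.0000e-02  9.8760e+01] w 0.0851 F [ 0.8 -0.7 -0.1]
[70.1, 95.8, -0.7] -81.2
```

>>> arm_command([
  [70, 96, -1],
  [70, 96, -1],
  [70, 96, -1],
  [70, 96, -1],
  [70, 96, -1],
  [70, 96, -1],
  [70, 96, -1],
  [70, 96, -1],
  [70, 96, -1],
  [70, 96, -1],
], yaw=[-81, -81, -81, -81, -81, -81, -81, -81, -81, -81], grip=[1, 1, 1, 1, 1, 1, 1, 1, 1, 1])

```text
time: 1.82
position: [0.624, -0.1077, 0.2497]
eef_rot: [180.0, -0.1, 170.4]
contact_force: [0.8, 0.9, 0.5]
gripper_width: 0.0852
```

```bash
python3 -c "
from h import *
go((.624,-.1075,.25,180))"
```

```text
1.82 [ 0.624  -0.1077  0.2497] [ 1.7996e+02 -8.0000e-02  1.7039e+02] w 0.0852 F [0.8 0.9 0.5]
[0.0, 0.2, -0.3] -9.6
```

>>> arm_command([
  [0, 0, 0],
  [0, 0, 0],
  [0, 0, 20],
  [0, 0, 40],
  [0, 0, 62],
  [0, 0, 62],
  [0, 0, 62],
], yaw=[-9.6, -9.6, -9.6, -9.6, -9.6, -9.6, -9.6], grip=[1, 1, 1, 1, 1, 1, 1])

```text
time: 2.4
position: [0.6228, -0.108, 0.1862]
eef_rot: [179.9, -0.3, 180.0]
contact_force: [0.6, 0.5, 0.9]
gripper_width: 0.0851
```

```bash
python3 -c "
from h import *
go((.624,-.0975,.187,180))
im,_=vision.capture('side');im2,_=vision.capture('wrist')
a=cv2.resize(im[110:270,150:350],(700,560),interpolation=cv2.INTER_CUBIC)
cv2.imwrite('pics/s1.png',a[:,:,::-1])"
```

```text
2.4 [ 0.6228 -0.108   0.1862] [179.93  -0.3  179.98] w 0.0851 F [0.6 0.5 0.9]
[-1.2, 10.5, -0.8] -0.0
```

View pics/s1.png

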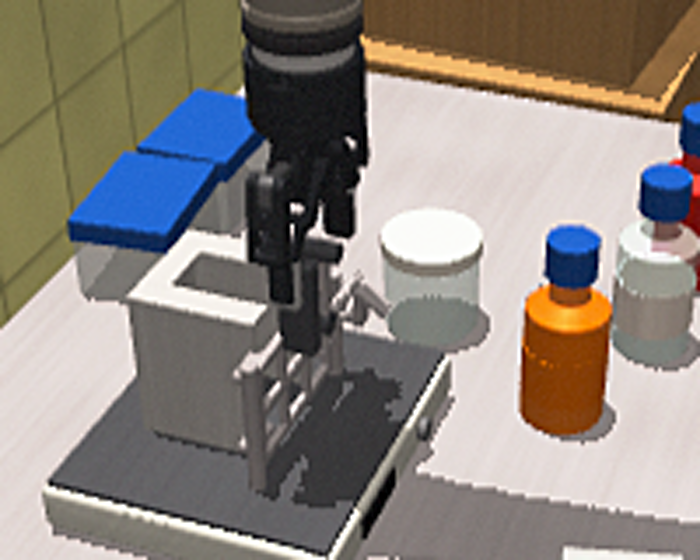

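The side crop shows the fingers straddling the post and roller: the near finger is at (282,280), beyond the post on the hinge side, and the far one is past the roller. Next I squeeze, shifting 10 mm towards the post.

>>> arm_command([
  [-1, 2, 0],
  [-1, 5, 0],
  [-1, 8, 0],
  [-1, 10, 0],
  [-1, 10, 0],
  [-1, 10, 0],
  [-1, 10, 0],
  [-1, 10, 0],
], yaw=[0, 0, 0, 0, 0, 0, 0, 0], grip=[0.4, 0.1, -0.1, -0.3, -0.5, -1, -1, -1], newtons=25)

```text
time: 3.17
position: [0.6261, -0.0963, 0.1899]
eef_rot: [179.9, 0.1, -180.0]
contact_force: [-0.2, 2.2, 4.5]
gripper_width: 0.035
```

```bash
cat >> h.py <<'E'
def arc(angs,H=(.636,-.033),r=None,z=None):
    "tool poses following the gate rotating by angs (deg, + open) about hinge from present pose"
    s=telemetry.get_state();p=np.array(s["position"]);H=np.array(H);v=p[:2]-H
    out=[]
    for a in angs:
        t=np.radians(-a);c,n=np.cos(t),np.sin(t)
        q=H+[c*v[0]-n*v[1],n*v[0]+c*v[1]];out.append((*q,z or p[2],s["eef_rot"][2]-a))
    go(*out)
E
python3 -c "
from h import *
arc([2,5,9,14,20,26,32,38,44,50])"
```

```text
3.17 [ 0.6261 -0.0963  0.1899] [ 1.7986e+02  1.2000e-01 -1.7996e+02] w 0.035 F [-0.2  2.2  4.5]
[2.2, 0.4, -0.0] 2.0
[5.5, 1.1, -0.0] 5.0
[9.8, 2.3, -0.0] 9.0
[15.0, 4.3, -0.0] 14.0
[21.0, 7.2, -0.0] 20.0
[26.7, 10.8, -0.0] 26.0
[32.0, 14.9, -0.0] 32.0
[36.8, 19.6, -0.0] 38.0
[41.2, 24.7, -0.0] 44.0
[44.9, 30.2, -0.0] 50.0
```

Width is 35 mm, so the lever is at its stop. Swinging the gate open.

>>> arm_command([
  [2, 0.4, 0],
  [5.5, 1, 0],
  [10, 2, 0],
  [15, 4.5, 0],
  [21, 7, 0],
  [27, 11, 0],
  [32, 15, 0],
  [37, 20, 0],
  [41, 25, 0],
  [45, 30, 0],
], yaw=[2, 5, 9, 14, 20, 26, 32, 38, 44, 50], grip=[-1, -1, -1, -1, -1, -1, -1, -1, -1, -1])

```text
time: 4.0
position: [0.5819, -0.0639, 0.1899]
eef_rot: [179.6, -0.1, 129.9]
contact_force: [4.0, 6.1, -0.1]
gripper_width: 0.0348
```

```bash
python3 -c "
from h import *
arc([5,10,15,20,25,30,35,40,44,46])
im,P=cloud('top')
k=(P[...,2]>.125)&(P[...,2]<.15);k[:115]=0;k[240:]=0;k[:,:200]=0;k[:,345:]=0
X=P[k]*1000;print(len(X),cv2.minAreaRect(X[:,:2].astype(np.float32)))"
```

```text
4.0 [ 0.5819 -0.0639  0.1899] [ 1.796e+02 -6.000e-02  1.299e+02] w 0.0348 F [ 4.   6.1 -0.1]
[5.3, 1.2, 0.0] 5.0
[10.5, 2.8, 0.0] 10.0
[15.5, 4.9, 0.0] 15.0
[20.3, 7.4, 0.1] 20.0
[24.9, 10.4, 0.1] 25.0
[29.2, 13.7, 0.1] 30.0
[33.2, 17.4, 0.2] 35.0
[36.8, 21.4, 0.2] 40.0
[39.5, 24.8, 0.2] 44.0
[40.8, 26.6, 0.2] 46.0
57 ((552.912353515625, -201.24790954589844), (214.82196044921875, 22.465805053710938), 22.05531883239746)
```

>>> arm_command([
  [5.3, 1.2, 0],
  [10.5, 2.8, 0],
  [15.5, 5, 0],
  [20, 7.5, 0],
  [25, 10.5, 0],
  [29, 14, 0],
  [33, 17.5, 0],
  [37, 21.5, 0],
  [39.5, 25, 0],
  [41, 26.5, 0],
], yaw=[5, 10, 15, 20, 25, 30, 35, 40, 44, 46], grip=[-1, -1, -1, -1, -1, -1, -1, -1, -1, -1])

```text
time: 4.88
position: [0.5769, -0.0135, 0.1899]
eef_rot: [179.6, -0.3, 83.7]
contact_force: [4.3, 2.9, 0.3]
gripper_width: 0.0351
```

```bash
python3 -c "
from h import *
go()
im,_=vision.capture('side')
a=cv2.resize(im[110:290,130:370],(720,540),interpolation=cv2.INTER_CUBIC)
cv2.imwrite('pics/s2.png',a[:,:,::-1])"
```

```text
4.88 [ 0.5769 -0.0135  0.1899] [179.63  -0.35  83.7 ] w 0.0351 F [4.3 2.9 0.3]
```

View pics/s2.png

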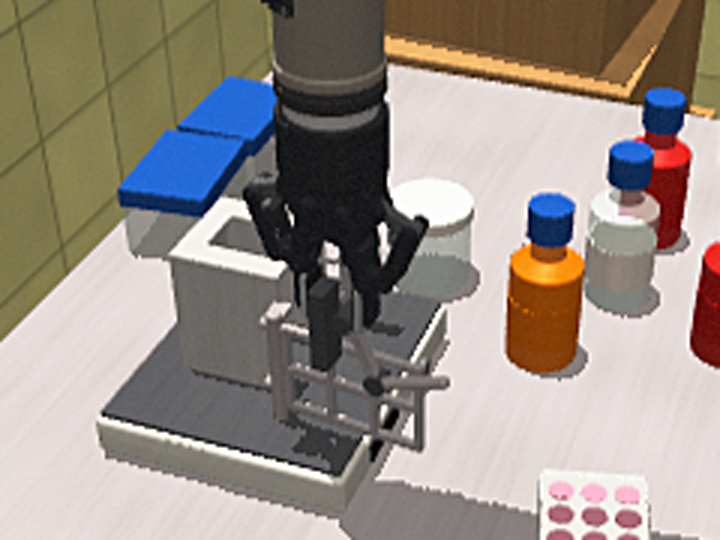

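The gate is at about 96°. The bar is at (410,382) and the grille no longer blocks the bay. Releasing, lifting and going to the bottle.

>>> arm_command([
  [0, 0, 0],
  [0, 0, 0],
  [0, 0, 0],
  [0, 0, -40],
  [0, 0, -80],
  [0, 0, -80],
  [0, 0, -80],
], yaw=[0, 0, 0, 0, 0, 0, 0], grip=[0.8, 0.8, 0.8, 0.8, 0.8, 0.8, 0.8])

```text
time: 5.52
position: [0.5782, -0.0142, 0.2731]
eef_rot: [179.2, -0.4, 83.7]
contact_force: [-0.6, 0.1, -0.8]
gripper_width: 0.0768
```

```bash
python3 -c "
from h import *
go((.429,-.355,.25,90),(.429,-.355,.147,90))"
```

```text
5.52 [ 0.5782 -0.0142  0.2731] [179.22  -0.36  83.65] w 0.0768 F [-0.6  0.1 -0.8]
[-355.4, -110.8, 19.3] -6.3
[-356.0, -112.2, 122.3] -6.3
```

>>> arm_command([
  [-355, -111, 19],
  [-355, -111, 19],
  [-355, -111, 19],
  [-355, -111, 19],
  [-355, -111, 19],
  [-355, -111, 19],
  [-355, -111, 19],
  [-355, -111, 19],
  [-355, -111, 19],
  [-355, -111, 19],
], yaw=[-6, -6, -6, -6, -6, -6, -6, -6, -6, -6], grip=[1, 1, 1, 1, 1, 1, 1, 1, 1, 1])

```text
time: 6.35
position: [0.4204, -0.3656, 0.2478]
eef_rot: [179.7, 0.0, 88.7]
contact_force: [-1.5, -1.5, -0.4]
gripper_width: 0.0854
```

```bash
python3 -c "
from h import *
im,P=cloud('side')
go((.429,-.355,.25,90),(.429,-.355,.147,90))
cv2.imwrite('pics/s3.png',cv2.resize(im[80:300,150:430],(764,600),interpolation=cv2.INTER_CUBIC)[:,:,::-1])
hsv=cv2.cvtColor(im,cv2.COLOR_RGB2HSV)
m=(hsv[...,0]>105)&(hsv[...,0]<125)&(hsv[...,1]>150)&(P[...,2]>.156)
n,l,st,c=cv2.connectedComponentsWithStats(m.astype(np.uint8))
for i in range(1,n):
    if st[i,4]>15:
        X=P[l==i];print(c[i].round(),st[i,4],X.mean(0).round(4),((X.min(0)+X.max(0))/2).round(4))
"
```

```text
6.4 [ 0.4234 -0.3608  0.2481] [179.5   -0.22  88.94] w 0.0851 F [ 0.4  1.  -0.3]
[5.9, 5.5, -1.9] -1.1
[5.5, 4.6, 101.1] -1.1
[352. 143.] 83 [ 0.4199 -0.4671  0.1599] [ 0.4203 -0.4692  0.1596]
[340. 161.] 84 [ 0.4281 -0.3501  0.1598] [ 0.4304 -0.3533  0.1606]
[313. 179.] 106 [ 0.474  -0.2366  0.1598] [ 0.4741 -0.2407  0.1595]
[380. 178.] 96 [ 0.3144 -0.3003  0.1599] [ 0.3137 -0.3022  0.1596]
```

View pics/s3.png

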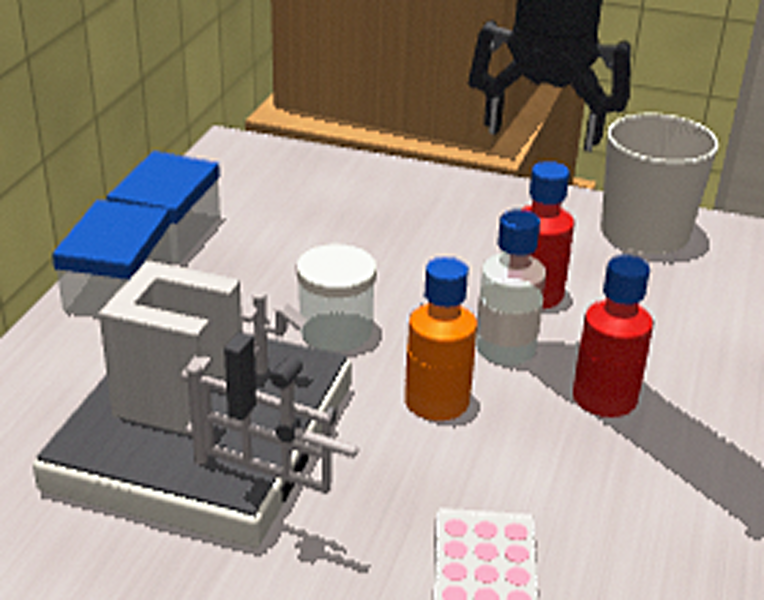

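The gate has stayed wide open, with the grille at (260,420) and the bar down. The clear bottle's cap is at (518,232), matching the top-view fix at (0.4295,-0.354). Descending.

>>> arm_command([
  [6, 6, 0],
  [6, 6, 0],
  [6, 6, 30],
  [6, 6, 65],
  [6, 5.5, 98],
  [6, 5.5, 101],
  [6, 5.5, 101],
  [6, 5.5, 101],
], yaw=[-1, -1, -1, -1, -1, -1, -1, -1], grip=[1, 1, 1, 1, 1, 1, 1, 1])

```text
time: 7.07
position: [0.4315, -0.354, 0.1486]
eef_rot: [179.4, -0.2, 90.1]
contact_force: [-1.0, -1.0, 0.3]
gripper_width: 0.0852
```

>>> arm_command([
  [0, 0, 0],
  [0, 0, 0],
  [0, 0, 0],
  [0, 0, 0],
  [0, 0, 0],
  [0, 0, 0],
  [0, 0, 0],
  [0, 0, 0],
], yaw=[0, 0, 0, 0, 0, 0, 0, 0], grip=[0.3, 0.1, 0, -0.2, -1, -1, -1, -1], newtons=40)

```text
time: 7.73
position: [0.4318, -0.3547, 0.1502]
eef_rot: [179.3, -0.1, 90.0]
contact_force: [-2.3, -0.5, 6.3]
gripper_width: 0.0383
```

>>> arm_command([
  [0, 0, -10],
  [0, 0, -30],
  [0, 0, -65],
  [0, 0, -100],
  [0, 0, -140],
  [0, 0, -180],
  [0, 0, -180],
  [0, 0, -180],
], yaw=[0, 0, 0, 0, 0, 0, 0, 0], grip=[-1, -1, -1, -1, -1, -1, -1, -1])

```text
time: 8.4
position: [0.4308, -0.3556, 0.3335]
eef_rot: [179.0, 0.2, 90.0]
contact_force: [-0.0, -0.1, -2.3]
gripper_width: 0.039
```

```bash
python3 -c "
from h import *
go((.57,-.108,.33,90))"
```

```text
8.4 [ 0.4308 -0.3556  0.3335] [179.     0.18  90.04] w 0.039 F [-0.  -0.1 -2.3]
[247.5, 139.3, 5.2] 0.0
```

>>> arm_command([
  [30, 17, 5],
  [65, 37, 5],
  [100, 57, 5],
  [135, 76, 5],
  [170, 96, 5],
  [205, 116, 5],
  [235, 132, 5],
  [247, 139, 5],
  [247, 139, 5],
  [247, 139, 5],
], yaw=[0, 0, 0, 0, 0, 0, 0, 0, 0, 0], grip=[-1, -1, -1, -1, -1, -1, -1, -1, -1, -1])

```text
time: 9.23
position: [0.5689, -0.1072, 0.3278]
eef_rot: [179.3, 0.1, 90.2]
contact_force: [-0.6, -0.9, -2.4]
gripper_width: 0.0387
```

```bash
python3 -c "
from h import *
go((.572,-.108,.21,90))"
```

```text
9.23 [ 0.5689 -0.1072  0.3278] [1.7928e+02 1.4000e-01 9.0210e+01] w 0.0387 F [-0.6 -0.9 -2.4]
[-0.5, 1.6, 117.8] 0.2
```

Lower to about 10 mm over the shaker, then check the height and tilt in the side cloud.

>>> arm_command([
  [0, 2, 20],
  [0, 2, 50],
  [0, 2, 80],
  [0, 2, 105],
  [0, 2, 118],
  [0, 2, 118],
  [0, 2, 118],
], yaw=[0, 0, 0, 0, 0, 0, 0], grip=[-1, -1, -1, -1, -1, -1, -1])

```text
time: 9.82
position: [0.5709, -0.1095, 0.2084]
eef_rot: [179.5, 0.2, 90.0]
contact_force: [0.8, -0.4, -1.6]
gripper_width: 0.0386
```

```bash
python3 -c "
from h import *
go((.572,-.108,.1985,90),(.688,-.108,.1985,90))
im,P=cloud('side')
cv2.imwrite('pics/s4.png',cv2.resize(im[80:300,130:410],(764,600),interpolation=cv2.INTER_CUBIC)[:,:,::-1])"
```

```text
9.82 [ 0.5709 -0.1095  0.2084] [179.49   0.18  90.04] w 0.0386 F [ 0.8 -0.4 -1.6]
[1.6, 1.1, 9.9] 0.0
[1.5, 117.0, 11.0] 0.0
```

View pics/s4.png

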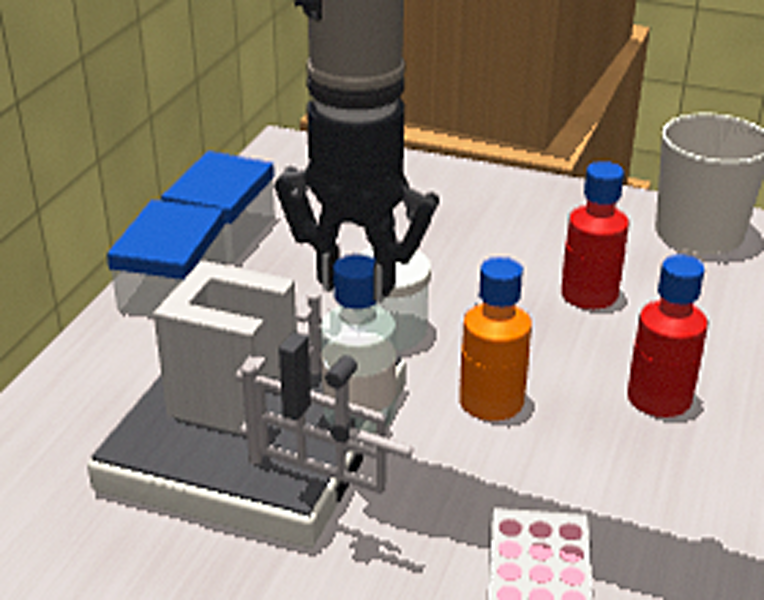

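The bottle hangs upright over the shaker's front, with its cap at (355,280) between the pads. Touching down gently to find the floor.

>>> arm_command([
  [1.5, 1, 5],
  [1.5, 1, 9],
  [1.5, 1, 12],
  [1.5, 1, 14],
  [1.5, 1, 14],
], yaw=[0, 0, 0, 0, 0], grip=[-1, -1, -1, -1, -1])

```text
time: 10.28
position: [0.573, -0.1076, 0.1957]
eef_rot: [179.3, 0.2, 90.1]
contact_force: [-0.5, 0.0, -2.7]
gripper_width: 0.0384
```

```bash
python3 -c "
from h import *
go((.572,-.108,.1975,90),(.688,-.108,.1975,90))"
```

```text
10.28 [ 0.573  -0.1076  0.1957] [179.33   0.19  90.08] w 0.0384 F [-0.5  0.  -2.7]
[-0.4, -1.0, -1.8] 0.1
[-0.6, 115.0, -0.5] 0.1
```

Still free of the floor, barely above it. Sliding in along +x at this height.

>>> arm_command([
  [-0.5, 10, -0.5],
  [-0.5, 25, -0.5],
  [-0.5, 40, -0.5],
  [-0.5, 55, -0.5],
  [-0.5, 70, 0],
  [-0.5, 85, 0],
  [-0.5, 100, 0],
  [-0.5, 110, 0],
  [-0.5, 115, 0],
  [-0.5, 115, 0],
], yaw=[0, 0, 0, 0, 0, 0, 0, 0, 0, 0], grip=[-1, -1, -1, -1, -1, -1, -1, -1, -1, -1])

```text
time: 11.12
position: [0.6888, -0.1075, 0.1965]
eef_rot: [179.3, 0.2, 90.1]
contact_force: [0.5, -0.5, -2.8]
gripper_width: 0.0388
```

>>> arm_command([
  [0, 0, 1],
  [0, 0, 2],
  [0, 0, 3],
  [0, 0, 3],
], yaw=[0, 0, 0, 0], grip=[-1, -1, -1, -1])

```text
time: 11.45
position: [0.6886, -0.1078, 0.1953]
eef_rot: [179.2, 0.2, 90.1]
contact_force: [-1.0, 0.8, 4.3]
gripper_width: 0.0388
```

```bash
python3 -c "
from h import *
go((.688,-.108,.194,90))"
```

```text
11.45 [ 0.6886 -0.1078  0.1953] [179.25   0.19  90.09] w 0.0388 F [-1.   0.8  4.3]
[-0.1, -0.6, 1.3] 0.1
```

Touched down (+4.3 N). Releasing slowly and lifting.

>>> arm_command([
  [0, 0, 0],
  [0, 0, 0],
  [0, 0, 0],
  [0, 0, -1],
  [0, 0, -2],
  [0, 0, -20],
  [0, 0, -50],
  [0, 0, -80],
  [0, 0, -80],
  [0, 0, -80],
], yaw=[0, 0, 0, 0, 0, 0, 0, 0, 0, 0], grip=[0, 0.2, 0.5, 0.8, 0.8, 0.8, 0.8, 0.8, 0.8, 0.8])

```text
time: 12.28
position: [0.6889, -0.1074, 0.2783]
eef_rot: [178.9, 0.2, 90.1]
contact_force: [-0.7, 0.5, -0.5]
gripper_width: 0.0767
```

```bash
python3 -c "
from h import *
for n in('top','side'):
    im,P=cloud(n)
    hsv=cv2.cvtColor(im,cv2.COLOR_RGB2HSV)
    R=(abs(P[...,0]-.688)<.05)&(abs(P[...,1]+.108)<.05)
    k=R&(hsv[...,0]>105)&(hsv[...,0]<125)&(hsv[...,1]>150)&(P[...,2]>.198)&(P[...,2]<.215)
    X=P[k];print('cap',len(X),X.mean(0).round(4) if len(X) else 0)
    k=(P[...,2]>.15)&(P[...,2]<.215)&(P[...,0]>.48)&(P[...,0]<.63)&(P[...,1]>-.1)&(P[...,1]<.04)
    X=P[k];Q=X[X[:,2]>.19];print('post/thumb',len(X),cv2.minAreaRect(X[:,:2].astype(np.float32)*1000),Q.min(0).round(4),Q.max(0).round(4))
go()
cv2.imwrite('pics/s5.png',cv2.resize(im[80:300,130:410],(764,600),interpolation=cv2.INTER_CUBIC)[:,:,::-1])"
```

```text
cap 0 0
post/thumb 182 ((565.6723022460938, -12.202195167541504), (26.05107879638672, 56.77459716796875), 83.87641143798828) [ 0.5388 -0.0277  0.19  ] [0.5944 0.0025 0.2066]
cap 147 [ 0.6846 -0.1057  0.2041]
post/thumb 383 ((565.8875732421875, -10.61989974975586), (27.75869369506836, 56.673641204833984), 83.87353515625) [ 0.5373 -0.0258  0.1903] [0.5951 0.0051 0.204 ]
12.38 [ 0.6872 -0.1075  0.2744] [179.33   0.19  90.1 ] w 0.0771 F [-0.4 -0.5 -0.9]
```

View pics/s5.png

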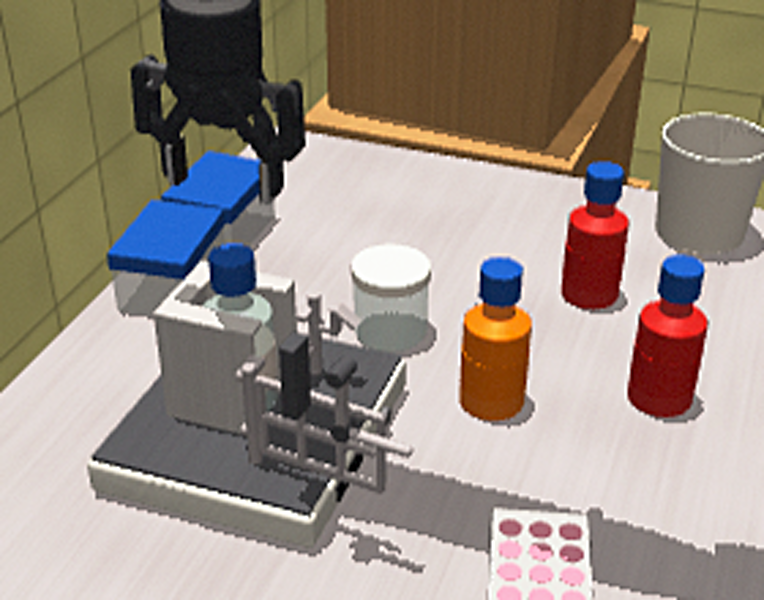

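The bottle stands in the bay, cap at (232,268). The gate is still at 96°, and the post is at about (0.586,-0.014). I'll grip the post alone, leaving the lever free, and swing the gate shut.

```bash
python3 -c "
from h import *
go((.588,-.014,.26,84))"
```

```text
12.38 [ 0.6872 -0.1075  0.2744] [179.33   0.19  90.1 ] w 0.0771 F [-0.4 -0.5 -0.9]
[93.7, -99.2, 12.9] 6.1
```

>>> arm_command([
  [94, -99, 10],
  [94, -99, 10],
  [94, -99, 12],
  [94, -99, 13],
  [94, -99, 13],
  [94, -99, 13],
  [94, -99, 13],
], yaw=[6, 6, 6, 6, 6, 6, 6], grip=[-0.34, -0.34, -0.34, -0.34, -0.34, -0.34, -0.34])

```text
time: 12.97
position: [0.5886, -0.0156, 0.2592]
eef_rot: [179.3, 0.2, 84.0]
contact_force: [0.0, 0.4, -0.9]
gripper_width: 0.0284
```

```bash
python3 -c "
from h import *
go((.588,-.014,.195,84))"
```

```text
12.97 [ 0.5886 -0.0156  0.2592] [179.33   0.2   83.97] w 0.0284 F [ 0.   0.4 -0.9]
[1.7, -1.5, 64.2] -0.0
```

>>> arm_command([
  [1.5, -1.5, 15],
  [1.5, -1.5, 30],
  [1.5, -1.5, 40],
  [1.5, -1.5, 50],
  [1.5, -1.5, 58],
  [1.5, -1.5, 63],
  [1.5, -1.5, 63],
], yaw=[0, 0, 0, 0, 0, 0, 0], grip=[-0.34, -0.34, -0.34, -0.34, -0.34, -0.34, -0.34])

```text
time: 13.55
position: [0.5875, -0.0145, 0.1948]
eef_rot: [179.5, 0.2, 84.0]
contact_force: [-0.4, -0.3, 0.1]
gripper_width: 0.0283
```

```bash
python3 -c "
from h import *
go()
im,P=cloud('side')
cv2.imwrite('pics/s6.png',cv2.resize(im[130:290,150:350],(750,600),interpolation=cv2.INTER_CUBIC)[:,:,::-1])"
```

```text
13.55 [ 0.5875 -0.0145  0.1948] [179.46   0.21  83.95] w 0.0283 F [-0.4 -0.3  0.1]
```

View pics/s6.png

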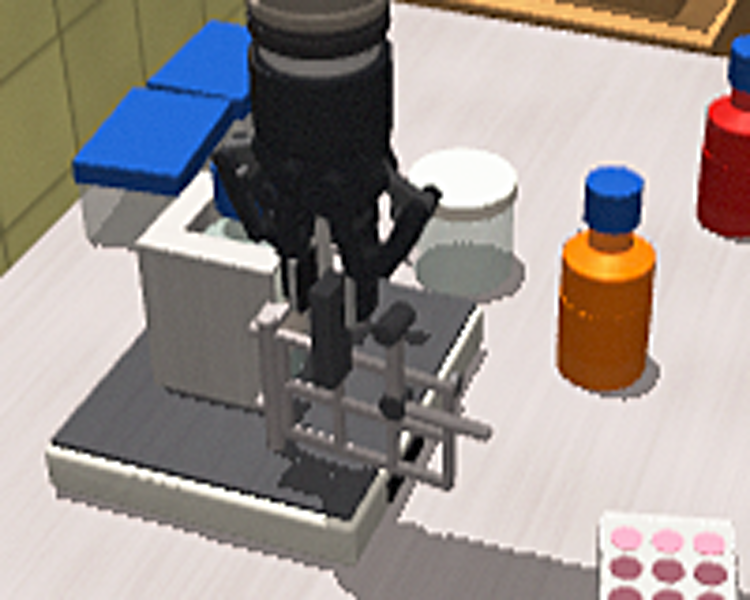

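Both fingers flank the post at (330,320) and the roller (395,322) is clear. Gripping the post.

>>> arm_command([
  [0, 0, 0],
  [-1, -1, 0],
  [-1, -2, 0],
  [-1, -2, 0],
  [-1, -2, 0],
], yaw=[0, 0, 0, 0, 0], grip=[-0.6, -0.7, -1, -1, -1], newtons=30)

```text
time: 14.02
position: [0.5874, -0.0146, 0.1965]
eef_rot: [179.2, 0.1, 84.0]
contact_force: [5.1, 1.4, -0.8]
gripper_width: 0.0134
```

```bash
python3 -c "
from h import *
arc([-2,-6,-11,-16,-21,-26,-31,-36,-41,-46])"
```

```text
14.02 [ 0.5874 -0.0146  0.1965] [1.7915e+02 1.4000e-01 8.4000e+01] w 0.0134 F [ 5.1  1.4 -0.8]
[-1.8, -0.4, -0.0] -2.0
[-5.3, -1.1, -0.0] -6.0
[-9.8, -1.6, 0.0] -11.0
[-14.4, -1.7, 0.0] -16.0
[-18.9, -1.4, 0.0] -21.0
[-23.4, -0.7, 0.0] -26.0
[-27.8, 0.4, 0.1] -31.0
[-32.1, 1.9, 0.1] -36.0
[-36.2, 3.7, 0.1] -41.0
[-40.2, 5.9, 0.2] -46.0
```

>>> arm_command([
  [-2, -0.4, 0],
  [-5.3, -1, 0],
  [-10, -1.6, 0],
  [-14.4, -1.7, 0],
  [-19, -1.4, 0],
  [-23.4, -0.7, 0],
  [-27.8, 0.4, 0],
  [-32, 2, 0],
  [-36, 3.7, 0],
  [-40, 6, 0],
], yaw=[-2, -6, -11, -16, -21, -26, -31, -36, -41, -46], grip=[-1, -1, -1, -1, -1, -1, -1, -1, -1, -1])

```text
time: 14.85
position: [0.59, -0.0568, 0.1965]
eef_rot: [179.5, 0.8, 130.1]
contact_force: [4.6, -1.1, -3.8]
gripper_width: 0.0134
```

```bash
python3 -c "
from h import *
arc([-4,-9,-14,-19,-24,-29,-34,-38,-40,-40],H=(.6365,-.033))"
```

```text
14.85 [ 0.59   -0.0568  0.1965] [179.48   0.85 130.1 ] w 0.0134 F [ 4.6 -1.1 -3.8]
[-3.6, -0.7, 0.0] -4.0
[-8.1, -1.2, 0.1] -9.0
[-12.7, -1.3, 0.2] -14.0
[-17.2, -1.0, 0.2] -19.0
[-21.7, -0.4, 0.3] -24.0
[-26.1, 0.7, 0.4] -29.0
[-30.5, 2.2, 0.5] -34.0
[-33.8, 3.6, 0.5] -38.0
[-35.4, 4.4, 0.6] -40.0
[-35.4, 4.4, 0.6] -40.0
```

>>> arm_command([
  [-3.6, -0.7, 0],
  [-8, -1.2, 0],
  [-12.7, -1.3, 0],
  [-17, -1, 0],
  [-21.7, -0.4, 0],
  [-26, 0.7, 0.4],
  [-30.5, 2.2, 0.5],
  [-34, 3.6, 0.5],
  [-35.4, 4.4, 0.6],
  [-35.4, 4.4, 0.6],
], yaw=[-4, -9, -14, -19, -24, -29, -34, -38, -40, -40], grip=[-1, -1, -1, -1, -1, -1, -1, -1, -1, -1])

```text
time: 15.68
position: [0.617, -0.0825, 0.1965]
eef_rot: [-179.8, 1.1, 170.0]
contact_force: [3.4, -1.8, -1.8]
gripper_width: 0.013
```

```bash
python3 -c "
from h import *
arc([-2,-4,-6,-8,-10,-12],H=(.6365,-.033))"
```

```text
15.68 [ 0.617  -0.0825  0.1965] [-179.83    1.06  170.  ] w 0.013 F [ 3.4 -1.8 -1.8]
[-1.8, -0.3, 0.0] -2.0
[-3.7, -0.6, 0.1] -4.0
[-5.5, -0.8, 0.1] -6.0
[-7.4, -1.0, 0.1] -8.0
[-9.2, -1.1, 0.2] -10.0
[-11.1, -1.1, 0.2] -12.0
```

>>> arm_command([
  [-2, -0.3, 0],
  [-3.7, -0.6, 0],
  [-5.5, -0.8, 0],
  [-7.4, -1, 0],
  [-9.2, -1, 0],
  [-10.5, -1, 0],
  [-10.5, -1, 0],
  [-10.5, -1, 0],
], yaw=[-2, -4, -6, -8, -10, -10, -10, -10], grip=[-1, -1, -1, -1, -1, -1, -1, -1])

```text
time: 16.35
position: [0.6259, -0.0855, 0.1965]
eef_rot: [-179.6, 0.9, 179.9]
contact_force: [-2.0, -0.8, -0.5]
gripper_width: 0.0133
```

```bash
cat > m.py <<'E'
from h import *
go()
def meas(n,hide=False):
    im,P=cloud(n);X=P.reshape(-1,3)
    X=X[(X[:,0]>.58)&(X[:,0]<.66)&(X[:,1]>-.22)&(X[:,1]<-.02)]
    b=X[(X[:,1]<-.155)&(X[:,1]>-.22)&(X[:,2]>.1)]
    print(n,'latch end z',len(b),b.min(0).round(4),b.max(0).round(4))
    r=X[(X[:,2]>.182)&(X[:,2]<.2)&(X[:,1]<-.108)]
    if len(r):print('  roller',len(r),r.min(0).round(4),r.max(0).round(4))
    p=X[(X[:,2]>.182)&(X[:,2]<.205)&(X[:,1]>-.1)]
    if len(p):print('  post',len(p),p.min(0).round(4),p.max(0).round(4))
    return im
ref=np.load('side.npz')
im=meas('side');meas('top')
a=np.vstack([np.hstack([cv2.resize(x[140:240,200:290],(400,444),interpolation=cv2.INTER_CUBIC) for x in (ref['im'],im)])])
import sys;cv2.imwrite(sys.argv[1],a[:,:,::-1])
E
python3 m.py pics/s7.png
```

```text
16.35 [ 0.6259 -0.0855  0.1965] [-179.62    0.85  179.92] w 0.0133 F [-2.  -0.8 -0.5]
side latch end z 150 [ 0.5938 -0.1867  0.1007] [ 0.6393 -0.1554  0.1357]
  roller 42 [ 0.6104 -0.1338  0.1822] [ 0.6259 -0.1176  0.1939]
  post 101 [ 0.6109 -0.0961  0.1821] [ 0.6358 -0.0626  0.2046]
top latch end z 173 [ 0.5938 -0.1898  0.1088] [ 0.65   -0.1579  0.1421]
```

View pics/s7.png

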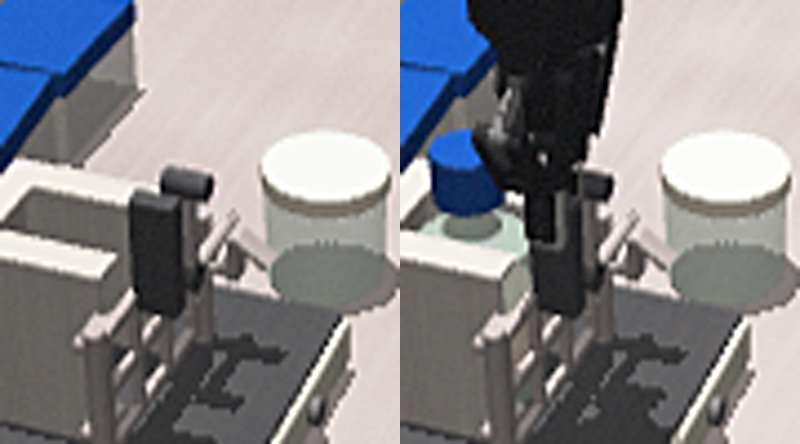

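It matches the starting picture: the roller is at rest on the right half (598,183) and the gate is flush. A gentle pull will check that the latch holds, then I release.

>>> arm_command([
  [1, 0, 0],
  [3, 0, 0],
  [3, 0, 0],
  [3, 0, 0],
], yaw=[0, 0, 0, 0], grip=[-1, -1, -1, -1])

```text
time: 16.78
position: [0.6255, -0.0854, 0.1966]
eef_rot: [-179.7, 1.2, 179.9]
contact_force: [6.9, 0.2, -4.4]
gripper_width: 0.0134
```

>>> arm_command([
  [-3, 0, 0],
  [-4, 0, 0],
  [-4, 0, 0],
  [-3, 0, 0],
  [-3, 0, 0],
], yaw=[0, 0, 0, 0, 0], grip=[-1, -1, -1, -1, -1])

```text
time: 17.2
position: [0.626, -0.0855, 0.1965]
eef_rot: [-179.6, 0.9, 179.9]
contact_force: [-6.5, -1.1, 1.9]
gripper_width: 0.0133
```

```bash
python3 -c "
from h import *
go()"
```

```text
17.2 [ 0.626  -0.0855  0.1965] [-179.6     0.9   179.89] w 0.0133 F [-6.5 -1.1  1.9]
```

The latch holds: the gate moved 0.4 mm under about 7 N. Opening only 26 mm to stay off the roller, then straight up.

>>> arm_command([
  [0, 0, 0],
  [0, 0, 0],
  [0, 0, 0],
  [0, 0, -10],
  [0, 0, -30],
  [0, 0, -60],
  [0, 0, -95],
  [0, 0, -95],
  [0, 0, -95],
], yaw=[0, 0, 0, 0, 0, 0, 0, 0, 0], grip=[-0.4, -0.4, -0.4, -0.4, -0.4, -0.4, -0.4, -0.4, -0.4])

```text
time: 17.95
position: [0.6263, -0.0842, 0.2956]
eef_rot: [-179.6, 1.4, 179.9]
contact_force: [-1.1, 0.5, -0.5]
gripper_width: 0.0258
```

>>> arm_command([
  [40, 0, 0],
  [80, 0, 0],
  [120, 0, 0],
  [150, 0, 0],
  [150, 0, 0],
], yaw=[0, 0, 0, 0, 0], grip=[-0.4, -0.4, -0.4, -0.4, -0.4])

```text
time: 18.37
position: [0.4697, -0.084, 0.2903]
eef_rot: [-179.4, 0.8, 179.9]
contact_force: [-0.6, -0.5, -0.1]
gripper_width: 0.0258
```

```bash
python3 m.py pics/s8.png; python3 -c "
from h import *
r=np.load('side.npz');P=r['P'].reshape(-1,3)
X=P[(P[:,0]>.58)&(P[:,0]<.66)&(P[:,1]>-.22)&(P[:,1]<-.155)&(P[:,2]>.1)];print('ref bar',len(X),X.min(0).round(4),X.max(0).round(4))
im,P=cloud('side');hsv=cv2.cvtColor(im,cv2.COLOR_RGB2HSV)
k=(abs(P[...,0]-.688)<.05)&(abs(P[...,1]+.108)<.05)&(hsv[...,0]>105)&(hsv[...,0]<125)&(hsv[...,1]>150)&(P[...,2]>.202)&(P[...,2]<.215)
X=P[k];print('cap',len(X),X.mean(0).round(4),X.min(0).round(4),X.max(0).round(4))"
```

```text
18.37 [ 0.4697 -0.084   0.2903] [-179.4     0.84  179.85] w 0.0258 F [-0.6 -0.5 -0.1]
side latch end z 146 [ 0.5931 -0.1876  0.1003] [ 0.6399 -0.1568  0.1355]
  roller 72 [ 0.6111 -0.1335  0.182 ] [ 0.6376 -0.1182  0.1943]
  post 119 [ 0.6113 -0.0923  0.1821] [ 0.6368 -0.0753  0.2035]
top latch end z 189 [ 0.5932 -0.1896  0.1017] [ 0.6498 -0.1556  0.1441]
  roller 66 [ 0.6104 -0.1342  0.1851] [ 0.6357 -0.1217  0.1996]
  post 71 [ 0.6112 -0.0931  0.182 ] [ 0.6375 -0.079   0.204 ]
ref bar 146 [ 0.5933 -0.1876  0.1008] [ 0.64   -0.1551  0.1351]
cap 122 [ 0.6852 -0.1079  0.205 ] [ 0.6673 -0.1299  0.2022] [ 0.7044 -0.0909  0.2073]
```

View pics/s8.png

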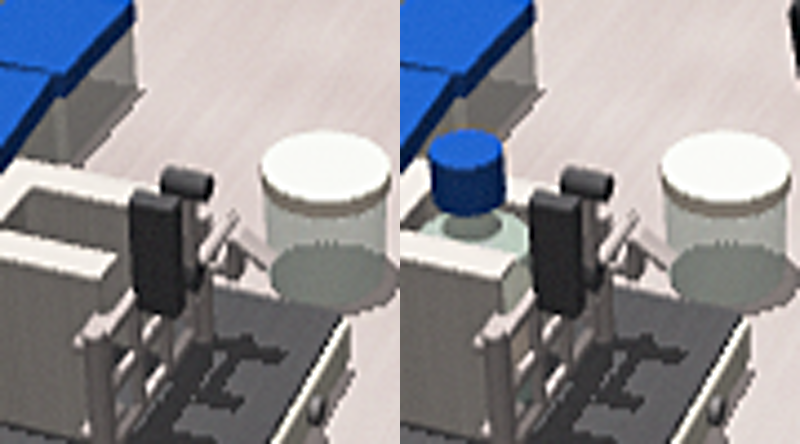

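The gate, bar, roller and post look as they did at the start. The bottle stands in the bay with its cap at (465,172), and the arm is clear.

```bash
python3 -c "
from station import ticket
print(ticket.sign_off())"
```

```text
the job is handed in; nothing more can be done
None
```

The tall clear bottle is standing in the bay, and the gate is shut with the latch bar back in its catch. I handed the job in at about 18.5 s of the 72 s allowed; no verdict is reported.

**What I did:**
- I squeezed the thumb lever against the grip post and swung the gate to about 96°.
- I carried the bottle by its cap, slid it in under the top plate and set it down.
- I then gripped the post alone, with the lever free, swung the gate shut and let go.

**Last checks:**
- **Latch:** a pull of about 7 N moved the gate only 0.4 mm. The roller, post and bar measured within about 2 mm of where they were at the start.
- **Bottle:** the cap centre came out at about (0.685, -0.108), against an estimated bay centre of (0.688, -0.108). The cap top was at about 0.205 m, as expected for a bottle on the bay's floor. Its tilt was judged by eye only.
- **Bystanders:** the jar looked unmoved in the final picture. I did not measure the short bottle, tube rack or well plate at the end; the arm did not go near the short bottle or the rack, and it passed high over the bench near the plate.
- **Arm:** clear of everything, with contact force within noise.

No check failed or disagreed. I viewed 12 pictures, two over the budget of 10.

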